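# Line up the pastry cutters by size

## Robot

A 6-joint arm with a two-finger parallel gripper is mounted at the origin on the work surface. World frame = base frame: x ahead of the robot, y to its left, z up, the work surface at z = 0. Lengths are in mm, angles in rad, forces in N, time in s.
With the tool pointing down it reaches from about 275 to 825 mm from the base axis. Payload 4.9 kg.
Tool frame: the origin (TCP) lies at the very end of the fingers, on their centre line; the grasp point (between the pads) lies 19 mm behind it; z points along the fingers, y is the direction in which the jaws open and shut (so a half turn about z gives the same grasp; the last joint's range is limited). The gripper opens to 85 mm and grips with 20 to 120 N. Pads are 22 mm wide; open, the fingers measure 114 mm over their backs; the gripper's body (76 mm by 85 mm) begins 54 mm behind the grasp point. The pads swing forward as they close: fully open they stand 13 mm farther back than shut.
Start: joints at [1.006, 0.326, -0.193, 1.052, 0, 1.437], TCP at [229.676, 499.768, 231.281] pointing down, gripper open.
Joint ranges: [-2.65, 2.65], [-0.97, 1.79], [-1.3, 1.35], [-1.93, 2.1], [-1.47, 1.37], [-3.14, 3.14]. Speed limits (rad/s): [2.57, 2.57, 3.14, 3.14, 3.14, 3.14].

## Interface

Orientations are given as [roll, pitch, yaw] about the fixed x, y, z axes, in that order (R = Rz(yaw) Ry(pitch) Rx(roll)).
In Python, from bench import bot, solve_ik, imaging gives the robot as it stands. Calls block until the motion is done:
- bot.move_ptp(position, orientation): joint-space move of the TCP to a pose.
- bot.movel(position, rot=None, max_speed=150, threshold=None): straight line of the TCP; rot=None keeps the orientation; max_speed is the mean speed in mm/s. With threshold (N) it stops when the force on the tool has changed by that much, and returns True; else False.
- bot.move_j(angles): joint-space move.
- bot.grip(opening, effort=None): opening from 0.0 (shut) to 1.0 (fully open); effort is the grip in N (None keeps the last); returns when the fingers have stopped.
- bot.dwell(seconds).
- solve_ik(position, orientation): joint angles nearest the present ones, or None.
- bot.get_state(): the state.
- imaging.capture(name): name is "side" or "top" or "wrist"; returns the picture (384x512x3 uint8, blue, green, red); there is no depth.
- imaging.camera_model(name): a dict with "K" (3x3 intrinsics, pixels), "position" and "rotation" of the camera in the world. Camera axes: x right, y up, looking along -z (the intrinsics and any distortion apply to the point x, -y, -z); pixel columns grow to the right and rows downward; lengths in mm; the calibration is good to about 2 mm. The wrist camera is an equidistant fisheye: a pixel r from the principal point sees the ray r / f radians off the axis. A picture is of the moment at which its call begins: read the wrist's pose just before it. camera_model takes no time and is no camera call; for the wrist camera it gives the pose at the moment of the call.
A pose or a line that the arm cannot do raises bot.IKError and nothing moves.
- bot.sign_off(): hands the job in, once; it reports no verdict.
The state is a dict: "t": time; "qpos": joint angles; "joint_velocities": joint speeds; "effort": joint torques, N m; "tcp_pos": TCP position; "orientation": TCP orientation; "contact_force": force on the tool from outside, world axes, zero at the start; "wrist_torque": the same for the moment, N m; "opening": opening from 0.0 (shut) to 1.0 (fully open).
Only numpy, scipy, OpenCV 4.12 (cv2) and the standard library are available. Lean on these libraries where they do the work, as an engineer would, in place of code of your own. Each camera call takes 0.05 s, during which the arm holds its last target.

## Task

Set the four round steel pastry cutters out on the wooden cutter board in order of size: one standing upright, centred, on each dark mark, with the smallest next to the knob and the largest at the far end from it. Do not push the flour shaker about or knock it over.

Things in the scene. Friction and masses are not known exactly. Their poses are not given: they have to be found in the camera images.
- cutter_30_mid (a point): The smallest of four plain round pastry cutters: a stainless steel tube, open at both ends, 30 mm outside diameter, 45 mm tall, wall 2.5 mm, standing upright on the table. The point is on its axis, half-way up (22.5 mm above its foot); z is its axis, up.
- cutter_40_mid (a point): The second smallest of four plain round pastry cutters: a stainless steel tube, open at both ends, 40 mm outside diameter, 45 mm tall, wall 2.5 mm, standing upright on the table. The point is on its axis, half-way up (22.5 mm above its foot); z is its axis, up.
- cutter_50_mid (a point): The second largest of four plain round pastry cutters: a stainless steel tube, open at both ends, 50 mm outside diameter, 45 mm tall, wall 2.5 mm, standing upright on the table. The point is on its axis, half-way up (22.5 mm above its foot); z is its axis, up.
- cutter_60_mid (a point): The largest of four plain round pastry cutters: a stainless steel tube, open at both ends, 60 mm outside diameter, 45 mm tall, wall 2.5 mm, standing upright on the table. The point is on its axis, half-way up (22.5 mm above its foot); z is its axis, up.
- mark_p: One of four identical dark round inlays (68 mm across, practically flush) in a row on the light wooden cutter board. The letter says nothing about where in the row it lies. Origin: the inlay's centre, at the board's top face; its x axis is square to the row, its y axis along the row.
- mark_q: One of four identical dark round inlays (68 mm across, practically flush) in a row on the light wooden cutter board. The letter says nothing about where in the row it lies. Origin: the inlay's centre, at the board's top face; its x axis is square to the row, its y axis along the row.
- mark_r: One of four identical dark round inlays (68 mm across, practically flush) in a row on the light wooden cutter board. The letter says nothing about where in the row it lies. Origin: the inlay's centre, at the board's top face; its x axis is square to the row, its y axis along the row.
- mark_s: One of four identical dark round inlays (68 mm across, practically flush) in a row on the light wooden cutter board. The letter says nothing about where in the row it lies. Origin: the inlay's centre, at the board's top face; its x axis is square to the row, its y axis along the row.
- knob: Dark turned wooden knob (28 mm across, 32 mm tall) fixed on one end of the cutter board, in line with the marks, which lie 77.5, 162.5, 247.5 and 332.5 mm from it. Origin: centre of its foot, on the board's top. Its y axis lies along the row, which may run to its +y or -y. The board is fixed, 460 x 90 x 15 mm, flat on the table; a low dark cleat (8 mm high) lies across the other end.
- dredger_mid (a point): Bystander: aluminium flour shaker, 52 mm across, 71 mm tall, standing loose among the cutters, with holes in its domed top. The point is on its axis, 35 mm above the table.
Not all that is in view belongs to the job. What is shaped like the part that bears cutter_50_mid but red is not meant.

How it is judged (in metres and radians):
At the end, for the whole second after the job is handed in: Counting from the knob, the 30, 40, 50 and 60 mm cutters stand on the first, second, third and fourth mark, each centred to within 12 mm along and across the row, upright (either end up, within 0.1 rad), standing on the board (height within 4 mm), at rest (horizontal distance between cutter_30_mid and knob between 0.0655 and 0.0895 m and x of cutter_30_mid in the frame of knob between -0.012 and 0.012 m and z of cutter_30_mid in the frame of knob between 0.0185 and 0.0265 m and (angle between cutter_30_mid's own z axis and vertical below 0.1 rad or angle between cutter_30_mid's own z axis and vertical above 3.04 rad) and linear speed of each of cutter_30, cutter_40, cutter_50, cutter_60 below 0.02 m/s and horizontal distance between cutter_40_mid and knob between 0.1505 and 0.1745 m and x of cutter_40_mid in the frame of knob between -0.012 and 0.012 m and z of cutter_40_mid in the frame of knob between 0.0185 and 0.0265 m and (angle between cutter_40_mid's own z axis and vertical below 0.1 rad or angle between cutter_40_mid's own z axis and vertical above 3.04 rad) and horizontal distance between cutter_50_mid and knob between 0.2355 and 0.2595 m and x of cutter_50_mid in the frame of knob between -0.012 and 0.012 m and z of cutter_50_mid in the frame of knob between 0.0185 and 0.0265 m and (angle between cutter_50_mid's own z axis and vertical below 0.1 rad or angle between cutter_50_mid's own z axis and vertical above 3.04 rad) and horizontal distance between cutter_60_mid and knob between 0.3205 and 0.3445 m and x of cutter_60_mid in the frame of knob between -0.012 and 0.012 m and z of cutter_60_mid in the frame of knob between 0.0185 and 0.0265 m and (angle between cutter_60_mid's own z axis and vertical below 0.1 rad or angle between cutter_60_mid's own z axis and vertical above 3.04 rad)); the robot touches nothing.
It fails at once if the flour shaker is moved by more than 25 mm or knocked over (distance of dredger_mid from where it was at the start of the episode above 0.025 m or angle between dredger_mid's own z axis and vertical above 0.5 rad).
It also fails if it takes over 102 s, if anything falls off the work surface, if the arm or the gripper's body presses on something with over 40 N, if the wrist force passes 120 N, or if a joint passes its speed limit or range.

## Working session

There is one attempt and no reset: what is moved stays moved. The work goes in short steps, each a Python script; the robot and the scene stay as the last script left them, time stands still between calls to the robot, and variables do not carry over. Pictures are saved under pics/ and viewed, and the job is handed in when it is done.

```bash
mkdir -p pics; ls; python3 - <<'E'
from bench import bot, imaging
import cv2
for n in ["side","top","wrist"]:
    m=imaging.camera_model(n); im=imaging.capture(n); cv2.imwrite(f"pics/{n}0.png",im)
    print(n,m)
print(bot.get_state())
E
```

```text
pics
side {'K': array([[458.78259378,   0.        , 247.79533557],
       [  0.        , 458.78259378, 194.01604045],
       [  0.        ,   0.        ,   1.        ]]), 'position': array([420.56995204, 722.10184239, 800.23312805]), 'rotation': array([ 0.75929672, -0.00546961, -3.0473218 ])}
top {'K': array([[470.98501863,   0.        , 261.92521416],
       [  0.        , 470.98501863, 188.18119404],
       [  0.        ,   0.        ,   1.        ]]), 'position': array([ 395.0172104 ,    4.39384191, 1123.53955411]), 'rotation': array([ 0.07925274,  0.00585015, -1.59092129])}
wrist {'K': array([[297.31863964,   0.        , 258.91687624],
       [  0.        , 297.31863964, 191.44646246],
       [  0.        ,   0.        ,   1.        ]]), 'position': array([153.31661607, 534.02629648, 372.11088386]), 'rotation': array([-0.32937918,  0.00140622,  1.13956033])}
{'t': 0.15, 'qpos': array([ 1.00580272e+00,  3.26803113e-01, -1.93351963e-01,  1.05201151e+00,
        3.65907792e-05,  1.43660159e+00]), 'joint_velocities': array([-0.0008074 , -0.0006583 ,  0.00257494, -0.00061218,  0.00054823,
       -0.00058107]), 'effort': array([ 1.13063874e-03, -4.43704140e+01,  2.62664294e+01,  1.04709808e-02,
       -1.19247579e-04,  2.40494984e-07]), 'tcp_pos': array([229.4139343 , 499.3781985 , 230.66651089]), 'orientation': array([-3.14023961e+00, -2.19592286e-04,  2.71079361e+00]), 'contact_force': array([-0.69625041, -0.85465106, -0.15549845]), 'wrist_torque': array([-0.02689689, -0.0090868 , -0.01541981]), 'opening': 1.0007964685838688}
```

View pics/top0.png

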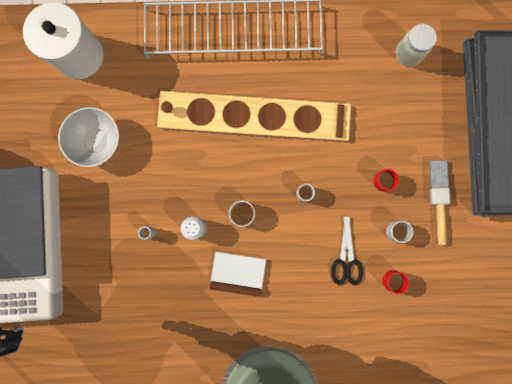

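View pics/side0.png

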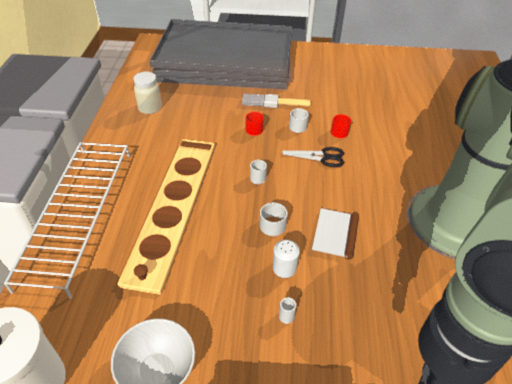

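```bash
cat > h.py <<'E'
import numpy as np, cv2
from scipy.spatial.transform import Rotation as Rn
from bench import bot, solve_ik, imaging
def cast(m,px,z,fish=False):
    px=np.atleast_2d(px).astype(float); K=m["K"]
    u=(px[:,0]-K[0,2])/K[0,0]; v=(px[:,1]-K[1,2])/K[1,1]
    if fish:
        r=np.hypot(u,v)+1e-12; s=np.sin(r)/r; d=np.c_[u*s,-v*s,-np.cos(r)]
    else: d=np.c_[u,-v,-np.ones_like(u)]
    d=Rn.from_euler('xyz',m["rotation"]).apply(d); p=np.array(m["position"])
    return p+d*((z-p[2])/d[:,2])[:,None]
def blob(mask,c,rad=45):
    w=np.zeros_like(mask); cv2.circle(w,tuple(map(int,c)),rad,255,-1)
    cs,_=cv2.findContours(cv2.bitwise_and(mask,w),cv2.RETR_EXTERNAL,cv2.CHAIN_APPROX_NONE)
    cs=[k for k in cs if cv2.contourArea(cv2.convexHull(k))>40]
    k=min(cs,key=lambda k:np.hypot(*(np.array(cv2.minEnclosingCircle(k)[0])-c)))
    return cv2.convexHull(k)
def greymask(im,smax=70,vmin=70):
    h=cv2.cvtColor(im,cv2.COLOR_BGR2HSV); return cv2.inRange(h,(0,0,vmin),(180,smax,255))
E
python3 - <<'E'
from h import *
im=cv2.imread("pics/top0.png"); m=imaging.camera_model("top")
g=greymask(im)
for c in [(146,233),(306,193),(400,232),(242,214),(193,228)]:
    k=blob(g,c,25); (cx,cy),(a,b),ang=cv2.minAreaRect(k)
    print(c,(round(cx,1),round(cy,1)),"px sides",round(a,1),round(b,1),"mm@30",round(min(a,b)/m["K"][0,0]*(1123-25),1),cast(m,(cx,cy),22.5 if c[0]!=193 else 35)[0].round(1))
h=cv2.cvtColor(im,cv2.COLOR_BGR2HSV)
d=cv2.inRange(im,(0,0,0),(60,60,110))
for c in [(167,107),(201,111),(236,114),(272,117),(307,119)]:
    k=blob(d,c,18); e=cv2.fitEllipse(k); print(c,e, cast(m,e[0],15)[0].round(1))
crops=[im[c[1]-30:c[1]+30,c[0]-30:c[0]+30] for c in [(146,233),(306,193),(400,232),(242,214),(386,180),(396,282)]]
crops=[cv2.resize(c,(260,260),interpolation=cv2.INTER_CUBIC) for c in crops]
cv2.imwrite("pics/crops0.png",np.vstack([np.hstack(crops[:3]),np.hstack(crops[3:])]))
mk=np.hstack([cv2.resize(im[85:150,150:360],None,fx=3,fy=3), ]);cv2.imwrite("pics/board0.png",mk)
E
```

```text
(146, 233) (146.0, 232.5) px sides 13.0 16.0 mm@30 30.3 [384.5 281.3  22.5]
(306, 193) (305.3, 192.8) px sides 17.0 17.7 mm@30 39.6 [469.8 -92.2  22.5]
(400, 232) (399.0, 231.5) px sides 21.0 26.0 mm@30 49.0 [ 375.  -307.4   22.5]
(242, 214) (241.5, 213.0) px sides 26.0 25.0 mm@30 58.3 [425.4  57.9  22.5]
(193, 228) (193.0, 228.0) px sides 22.0 24.0 mm@30 51.3 [392.8 169.7  35. ]Traceback (most recent call last):
  File "<stdin>", line 10, in <module>
  File "h.py", line 16, in blob
    k=min(cs,key=lambda k:np.hypot(*(np.array(cv2.minEnclosingCircle(k)[0])-c)))
ValueError: min() iterable argument is empty
```

```bash
python3 - <<'E'
from h import *
im=cv2.imread("pics/top0.png"); m=imaging.camera_model("top")
print(im[107,167],im[111,201],im[119,307])
d=cv2.inRange(im,(0,0,0),(80,90,130))
for c in [(167,107),(201,111),(236,114),(272,117),(307,119)]:
    try:
        k=blob(d,c,20); e=cv2.fitEllipse(k); print(c,np.round(e[0],1),np.round(e[1],1), cast(m,e[0],15)[0].round(1))
    except Exception as x: print(c,x)
crops=[im[c[1]-30:c[1]+30,c[0]-30:c[0]+30] for c in [(146,233),(306,193),(400,232),(242,214),(386,180),(396,282)]]
crops=[cv2.resize(c,(260,260),interpolation=cv2.INTER_CUBIC) for c in crops]
cv2.imwrite("pics/crops0.png",np.vstack([np.hstack(crops[:3]),np.hstack(crops[3:])]))
cv2.imwrite("pics/board0.png",cv2.resize(im[85:150,150:360],None,fx=3,fy=3))
E
```

```text
[ 42  65 110] [ 43  75 123] [ 44  74 119]
(167, 107) [166.7 106.9] [ 9.5 10.7] [683.2 233.3  15. ]
(201, 111) [197.7 111.3] [20.4 25.8] [671.  159.2  15. ]
(236, 114) [233.9 113.8] [21.9 25.8] [662.9  72.5  15. ]
(272, 117) [268.5 116.1] [18.8 27. ] [655.6 -10.   15. ]
(307, 119) [305.7 118.7] [23.6 25.8] [647.3 -98.7  15. ]
```

View pics/crops0.png

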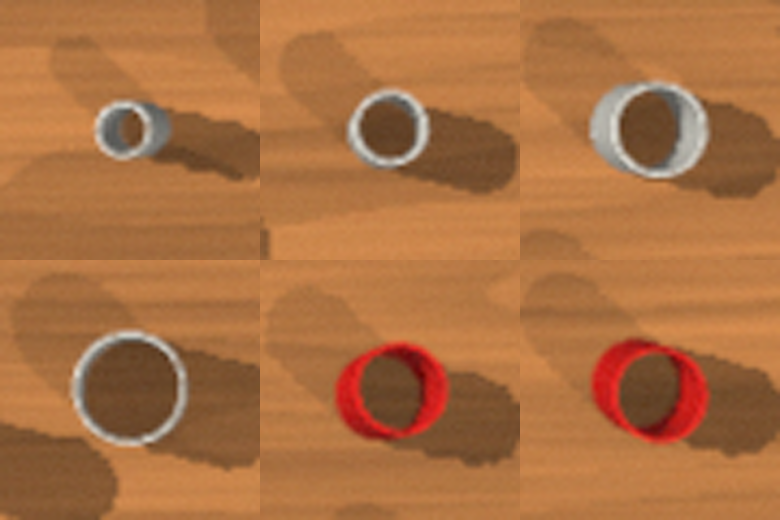

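View pics/board0.png

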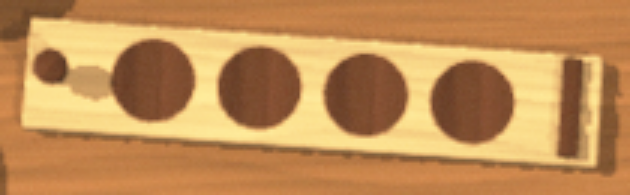

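Steel cutters in the top view: 30 mm at (146,233), 40 mm at (306,193), 50 mm at (400,232) and 60 mm at (242,214), by measured diameter (30.3, 39.6, 49.0, 58.3 mm). The red rings at (386,180) and (396,282) are the decoys. The knob is at the left end of the board, (167,107), and the cleat at the right. The first mark centres look biased, because the threshold cut into the marks, so I'll redo them.

```bash
python3 - <<'E'
from h import *
im=cv2.imread("pics/top0.png"); m=imaging.camera_model("top")
d=cv2.inRange(im[:,:,2],0,160)
P=[]
for c in [(201,111),(236,114),(272,117),(307,119)]:
    k=blob(d,c,17); M=cv2.moments(k); e=(M['m10']/M['m00'],M['m01']/M['m00']); p=cast(m,e,15)[0]; P.append(p)
    print(c,np.round(e,2),"diam",round(2*np.sqrt(M['m00']/np.pi)*1108/471,1),p.round(1))
P=np.array(P); print(np.linalg.norm(np.diff(P,axis=0),axis=1))
k=blob(d,(167,107),9);M=cv2.moments(k);e=(M['m10']/M['m00'],M['m01']/M['m00']);print("knob mid",e,cast(m,e,35)[0])
u=(P[3]-P[0])+(P[2]-P[1])/3;u/=np.linalg.norm(u); c=P.mean(0)
print("dir",u)
for t in (-127.5-77.5,-127.5,-42.5,42.5,127.5): print((c+u*t).round(1))
# side view check
im=cv2.imread("pics/side0.png"); m=imaging.camera_model("side"); d=cv2.inRange(im[:,:,2],0,160); g=greymask(im)
for c in [(155,246),(167,216),(178,190),(187,166)]:
    k=blob(d,c,19); M=cv2.moments(k); e=(M['m10']/M['m00'],M['m01']/M['m00']); print(c,np.round(e,1),cast(m,e,15)[0].round(1))
for c in [(288,310),(258,172),(299,120),(273,218),(286,259)]:
    k=blob(g,c,24); (cx,cy),wh,_=cv2.minAreaRect(k); print(c,np.round((cx,cy),1),np.round(wh,1),cast(m,(cx,cy),22.5 if c[0]!=286 else 35)[0].round(1))
# IK reach
E
```

```text
(201, 111) [200.56 111.27] diam 62.4 [670.9 152.3  15. ]
(236, 114) [235.91 113.63] diam 61.8 [663.3  67.7  15. ]
(272, 117) [271.44 116.09] diam 62.3 [655.5 -17.1  15. ]
(307, 119) [306.96 118.69] diam 62.1 [ 647.4 -101.8   15. ]
[84.89706943 85.17523312 85.05428989]
knob mid (166.70695970695968, 106.81868131868131) [678.25283886 229.21714106  35.        ]
dir [-0.09202629 -0.99575658  0.        ]
[678.1 229.4  15. ]
[671.  152.2  15. ]
[663.2  67.6  15. ]
[655.3 -17.   15. ]
[ 647.5 -101.7   15. ]
(155, 246) [154.5 246.7] [669.2 153.1  15. ]
(167, 216) [166.7 216.7] [661.5  68.   15. ]
(178, 190) [177.7 190.1] [653.5 -16.6  15. ]
(187, 166) [187.4 166. ] [ 645.8 -101.4   15. ]
(288, 310) [287.4 310. ] [16.2 26.3] [383.  279.7  22.5]
(258, 172) [258.  171.5] [23. 16.] [468.1 -91.4  22.5]
(299, 120) [298.4 120.1] [18.3 24.1] [ 373.1 -307.1   22.5]
(273, 218) [273.5 218.5] [33. 27.] [421.8  55.9  22.5]
(286, 259) [286.  258.5] [37. 26.] [390.6 170.6  35. ]
```

Both views agree to within 3 mm, so I'll average them. First is the 40 mm cutter onto mark 2, since it stands farthest from everything else.

```bash
cat >> h.py <<'E'
YAW=1.4786
ORI=[np.pi,0,YAW]
CUT={30:(383.8,280.5),40:(469,-91.8),50:(374,-307.2),60:(423.6,56.9)}
MARK={30:(670.1,152.7),40:(662.4,67.8),50:(654.5,-16.8),60:(646.6,-101.6)}
ZG={30:9,40:8,50:6,60:5}
def st(tag):
    s=bot.get_state(); print(tag,"t",round(s["t"],2),s["tcp_pos"].round(1),"F",s["contact_force"].round(1),"open",round(s["opening"]*85,1))
def pick(d,cut=None):
    x,y=cut or CUT[d]
    bot.movel([x,y,130],rot=ORI,max_speed=250); bot.grip(1.0)
    bot.movel([x,y,ZG[d]],max_speed=120); st("down")
    bot.grip(0.0,40); st("gripped")
    bot.movel([x,y,130],max_speed=150); st("lifted")
def place(d):
    x,y=MARK[d]
    bot.movel([x,y,130],max_speed=250)
    bot.movel([x,y,ZG[d]+16.5],max_speed=100); st("low")
    bot.grip(min(1,(d+18)/85)); st("released")
    bot.movel([x,y,130],max_speed=150); st("up")
E
python3 - <<'E'
from h import *
for d in (30,40,50,60):
    for p,z in ((CUT[d],5),(CUT[d],130),(MARK[d],20),(MARK[d],130)):
        q=solve_ik([*p,z],ORI); q2=solve_ik([*p,z],[np.pi,0,YAW-np.pi]); print(d,z,None if q is None else np.round(q,2),None if q2 is None else np.round(q2,2)[-1:])
E
```

```text
30 5 [ 0.48  0.48 -0.65  0.44  0.    2.14] [-1.]
30 130 [ 0.48  0.29 -0.53  0.75  0.    2.14] [-1.]
30 20 [ 0.12  0.76 -0.03  0.78  0.    1.78] [-1.36]
30 130 [0.12 0.65 0.07 0.99 0.   1.78] [-1.36]
40 5 [-0.35  0.49 -0.65  0.44  0.    1.32] [-1.83]
40 130 [-0.35  0.29 -0.52  0.75  0.    1.32] [-1.83]
40 20 [-0.01  0.73 -0.1   0.74  0.    1.65] [-1.49]
40 130 [-0.01  0.61  0.    0.96  0.    1.65] [-1.49]
50 5 [-0.84  0.49 -0.63  0.45  0.    0.82] [-2.32]
50 130 [-0.84  0.3  -0.51  0.76  0.    0.82] [-2.32]
50 20 [-0.14  0.71 -0.14  0.73  0.    1.52] [-1.62]
50 130 [-0.14  0.59 -0.03  0.94  0.    1.52] [-1.62]
60 5 [-0.04  0.42 -0.77  0.37  0.    1.62] [-1.52]
60 130 [-0.04  0.21 -0.64  0.72  0.    1.62] [-1.52]
60 20 [-0.27  0.71 -0.14  0.72  0.    1.39] [-1.75]
60 130 [-0.27  0.59 -0.04  0.94  0.    1.39] [-1.75]
```

```bash
python3 - <<'E'
from h import *
bot.move_ptp([469,-91.8,180],ORI); st("ptp")
pick(40)
cv2.imwrite("pics/side1.png",imaging.capture("side")); cv2.imwrite("pics/wrist1.png",imaging.capture("wrist"))
E
```

```text
ptp t 2.43 [469.2 -91.2 180.1] F [ 0.2 -0.4 -0.4] open 84.6
down t 4.17 [469.6 -92.    8.6] F [-0.2 -0.3 -0.6] open 84.7
gripped t 4.66 [469.3 -91.9   8.6] F [-1.7 -0.2  4.7] open 38.6
lifted t 5.62 [468.3 -91.6 129.2] F [-0.5  0.4 -1.3] open 39.0
```

View pics/wrist1.png

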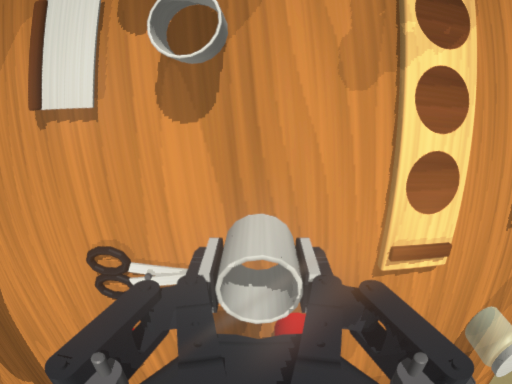

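View pics/side1.png

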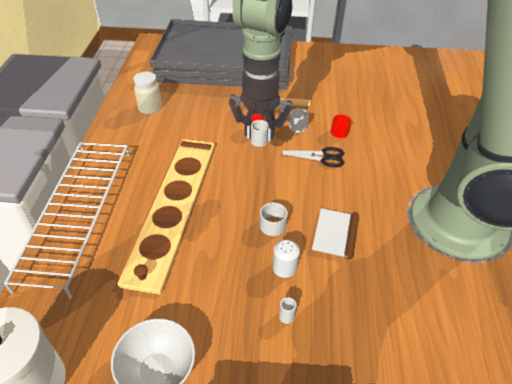

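Both pictures show the 40 mm cutter held upright and centred between the jaws (wrist view about (260,270), side view (260,132)). Next I'll place it and check.

```bash
python3 - <<'E'
from h import *
place(40)
cv2.imwrite("pics/wrist2.png",imaging.capture("wrist"))
x,y=CUT[60]; bot.movel([x,y,130],rot=ORI,max_speed=250)
im=imaging.capture("side"); cv2.imwrite("pics/side2.png",im); cv2.imwrite("pics/top2.png",imaging.capture("top"))
E
```

```text
low t 8.08 [663.1  67.8  25.2] F [ 0.3 -0.2 -0.3] open 38.6
released t 8.41 [662.7  67.8  24.9] F [-0.2  0.   0. ] open 58.1
up t 9.26 [661.7  67.8 129.1] F [-0.   0.4  0.3] open 58.0
```

View pics/top2.png

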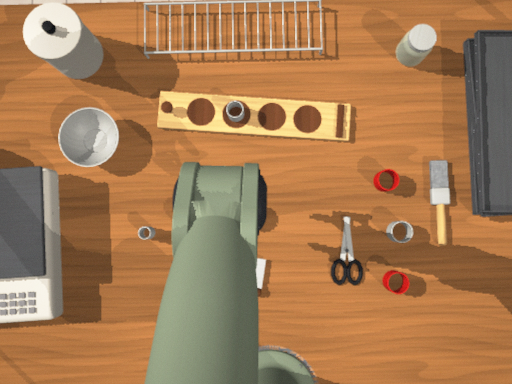

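View pics/side2.png

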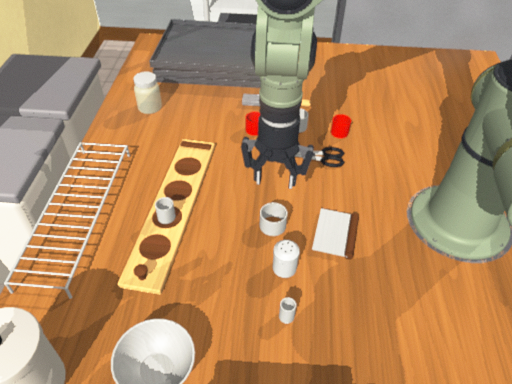

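The 40 mm cutter stands upright on mark 2: top view (235,111), side view (166,210). The 60 mm cutter is next, then the 50 mm, with a check of the grip width before each carry.

```bash
python3 - <<'E'
from h import *
for d in (60,50):
    pick(d); o=bot.get_state()["opening"]*85
    if abs(o-d)>5: print("bad grip",o); break
    cv2.imwrite(f"pics/held{d}.png",imaging.capture("wrist"))
    place(d)
x,y=CUT[30]; bot.movel([x,y,130],rot=ORI,max_speed=250); st("at30")
cv2.imwrite("pics/side3.png",imaging.capture("side")); cv2.imwrite("pics/top3.png",imaging.capture("top"))
E
```

```text
down t 12.35 [424.1  56.9   5.5] F [ 0.7  0.1 -0.1] open 84.9
gripped t 12.72 [424.2  56.9   5.8] F [-1.3 -0.5  7.3] open 58.6
lifted t 13.7 [422.9  56.9 129.3] F [-0.2  0.1 -1.2] open 58.3
low t 16.23 [ 647.2 -101.7   22. ] F [-0.   0.4 -0.5] open 58.6
released t 16.56 [ 646.8 -101.7   21.8] F [0.8 1.2 0.4] open 77.9
up t 17.43 [ 645.9 -101.4  129.1] F [-0.1  0.  -0.6] open 77.5
down t 20.38 [ 374.4 -307.6    6.5] F [0.3 0.4 0.1] open 85.2
gripped t 20.8 [ 374.3 -307.5    6.8] F [-0.8  1.5  4.8] open 49.4
lifted t 21.77 [ 373.5 -306.7  129.3] F [-0.6  0.6 -1.1] open 49.1
low t 24.82 [655.1 -16.9  23. ] F [-0.3  0.1 -0.3] open 49.4
released t 25.14 [654.7 -16.8  22.8] F [-0.4 -0.2 -1.2] open 68.0
up t 26.01 [653.8 -16.7 129.1] F [-0.7  0.2 -0.5] open 68.1
at30 t 27.77 [384.4 280.  130. ] F [-0.7 -0.3  0.7] open 67.9
```

View pics/side3.png

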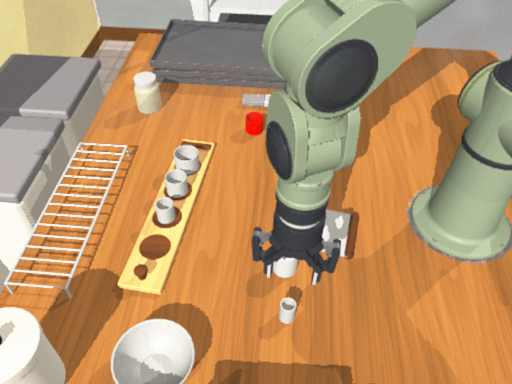

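View pics/top3.png

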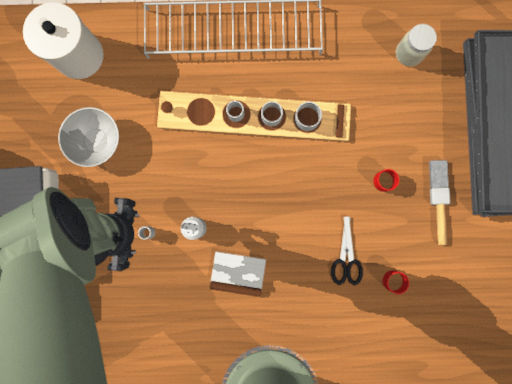

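The cutters on marks 2, 3 and 4 stand in order: side view (166,210), (177,183), (186,159); top view (235,111), (271,115), (308,117). The shaker is unmoved at (193,228). The 30 mm cutter is last.

```bash
python3 - <<'E'
from h import *
d=30
pick(d); o=bot.get_state()["opening"]*85
if abs(o-d)<5:
    place(d)
    x,y=CUT[30]; bot.movel([330,330,200],rot=ORI,max_speed=250); st("away")
S=imaging.capture("side");T=imaging.capture("top")
cv2.imwrite("pics/side4.png",S); cv2.imwrite("pics/top4.png",T)
for n,im,cs,dr in (("side",S,[(154,240),(166,210),(177,183),(186,159)],(286,259)),("top",T,[(200,109),(235,111),(271,115),(308,117)],(193,228))):
    m=imaging.camera_model(n); g=greymask(im,75,80)
    for c,dd in zip(cs,(30,40,50,60)):
        try:
            k=blob(g,c,16); (cx,cy),wh,_=cv2.minAreaRect(k); p=cast(m,(cx,cy),37.5)[0]
            print(n,dd,np.round((cx,cy),1),np.round(wh,1),p[:2].round(1),"err",(p[:2]-MARK[dd]).round(1))
        except Exception as e: print(n,dd,e)
    k=blob(g,dr,24); (cx,cy),wh,_=cv2.minAreaRect(k); print(n,"shaker",np.round((cx,cy),1))
cv2.imwrite("pics/z4.png",np.hstack([cv2.resize(S[130:300,110:230],(400,566)),cv2.resize(T[80:150,150:360],(400,133)).repeat(1,0) if 0 else cv2.copyMakeBorder(cv2.resize(T[85:150,150:350],(400,130)),0,436,0,0,cv2.BORDER_CONSTANT)]))
E
```

```text
down t 29.59 [384.3 280.8   9.5] F [ 0.4  0.4 -0.1] open 85.0
gripped t 30.14 [384.  280.6   9.4] F [-1.3 -1.4  5.8] open 29.8
lifted t 31.1 [383.2 280.2 129.2] F [-0.  -0.7 -0.3] open 29.4
low t 33.69 [670.9 152.8  26.3] F [-0.6 -0.1 -0.6] open 29.7
released t 34.01 [670.4 152.7  25.9] F [-0.1  0.4  0.6] open 48.3
up t 34.86 [669.5 152.6 129.1] F [-0.8 -0.1 -0.4] open 48.2
away t 36.57 [330.7 329.7 199.7] F [ 0.3  0.5 -0. ] open 47.8
side 30 [152.4 239.9] [24.7 14.8] [670.6 152.5] err [ 0.5 -0.2]
side 40 [165.  209.5] [29. 20.] [662.8  66.4] err [ 0.4 -1.4]
side 50 [177. 182.] [24. 30.] [653.6 -21.2] err [-0.9 -4.4]
side 60 [186.4 159.8] [30.2 24.5] [646.1 -99.8] err [-0.5  1.8]
side shaker [284.5 258.5]
top 30 [199. 108.] [17.6 13.6] [673.1 152.9] err [3.  0.2]
top 40 [235.  110.5] [18. 21.] [665.4  68.5] err [3.  0.7]
top 50 [271.5 113.5] [25. 21.] [656.4 -16.9] err [ 1.9 -0.1]
top 60 [308. 116.] [28. 26.] [ 648.6 -102.2] err [ 2.  -0.6]
top shaker [193.  227.5]
```

View pics/z4.png

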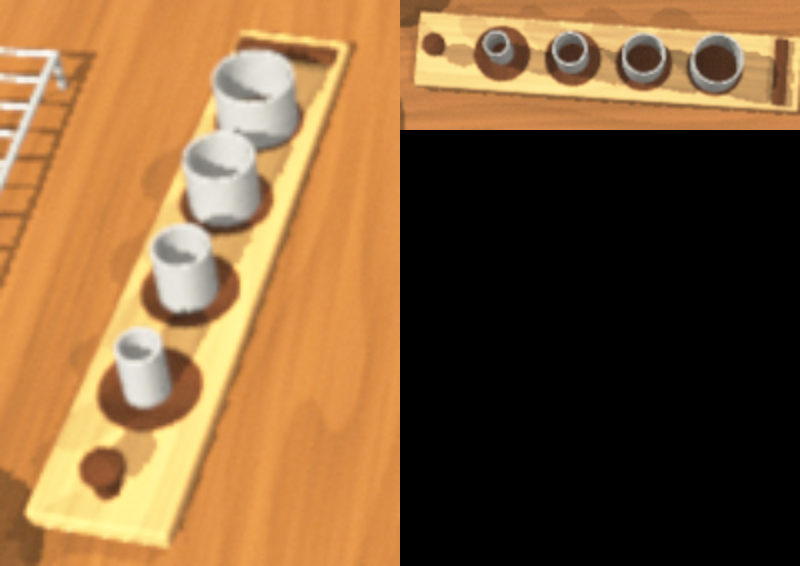

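All four stand upright on their marks in size order from the knob. The shaker is still at (193,227.5) in the top view, and the arm is clear of everything. I'm handing in.

```bash
python3 -c "
from bench import bot
bot.sign_off()"
```

```text
the job is handed in; nothing more can be done
```

I set the four steel cutters (30, 40, 50, 60 mm) on marks 1 to 4 counting from the knob, left the red decoys alone, and handed the job in. The arm had last moved at about 37 s of the 102 s allowed. The hand-in reports no verdict, so I have only my own checks.

- **Centring:** the last pictures put each cutter within about 3 mm of its mark. The exception is the 50 mm cutter in the side view, which read 4.4 mm along the row; the top view read 0.1 mm there. The search window probably clipped it in the side view. Both are well inside the 12 mm tolerance.
- **Standing:** by eye, all four are upright on the board in both views. I did not measure tilt or height.
- **Shaker:** its top-view position changed by no more than half a pixel, about 1 mm. The side view read 1.5 pixels different, most likely outline noise.
- **Robot:** the gripper ended empty and clear of everything, and no wrist force reading went above about 8 N.

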